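# Wedge the rocking specimen case

### The arm

A 6-joint arm with a two-finger parallel gripper is mounted at the origin on the work surface. World frame = base frame: x ahead of the robot, y to its left, z up, the work surface at z = 0. Lengths are in m, angles in rad, forces in N, time in s.
With the tool pointing down it reaches from about 0.3 to 0.775 m from the base axis. Payload 14.6 kg.
Tool frame: the origin (TCP) lies at the centre of the arm's flange, where the gripper is bolted on; the fingertips stand 199 mm ahead of it and the grasp point (between the pads) lies 180 mm ahead of it; z points along the fingers, y is the line along which they close (so a half turn about z gives the same grasp; the last joint's range is limited). The gripper opens to 94 mm and grips with 3 to 60 N. Pads are 16 mm wide; open, the fingers measure 119 mm over their backs; the gripper's body (75 mm by 177 mm) begins 78 mm behind the grasp point.
Start: joints at [1.193, 0.3, 1.521, -0, 1.321, -0.067], TCP at [0.168, 0.524, 0.405] pointing down, gripper open.
Joint ranges: [-3.03, 3.03], [-0.79, 2.21], [0.23, 2.52], [-1.04, 4.18], [0, 3.07], [-2.55, 2.55]. Speed limits (rad/s): [2.22, 2.22, 2.57, 3.14, 3.14, 3.14].

### API

Orientations are given as [roll, pitch, yaw] about the fixed x, y, z axes, in that order (R = Rz(yaw) Ry(pitch) Rx(roll)).
In Python, from station import ctrl gives the robot as it stands. The module is installed in compiled form; this text tells all that it offers.
- The arm moves only by the tool servo_tool, never from a script. Its argument "motion" is a list of rows, each a list of 5 numbers: the closure, from 0 (fully open) to 1 (shut), then the shift along the world's x, y, z in cm, then the turn about the world's z in degrees. A call has 1 to 20 rows; each row is the pose to reach, as a shift and turn from the pose commanded when the call began; what a row does not reach only later rows make up. A row lasts 1/8 s, in which the tool goes at most 62.5 mm and 10.7 degrees, less where a joint would pass 70% of its speed; a pose out of reach is approached as far as the arm can. A call with a gripper value outside its range is refused whole. The fingers move at their own pace and stop on an object; "squeeze" is the grip in N (left out, the last holds). Time passes only in rows, so rows that repeat a pose let the fingers close. It gives the time, the measured TCP pose, the force, the opening and the grip force at its end, in the units of the state.
- ctrl.get_obs(): the state, without advancing time (a new reading comes with each control period).
- ctrl.camera(name): name is "scene" or "top"; returns a dict with "image" (480x640x3 uint8, red, green, blue), "fx", "fy", "cx", "cy" (pixels), "camera_from_world" (4x4, takes a point from world to camera coordinates). Camera axes: x right, y up, looking along -z (the intrinsics and any distortion apply to the point x, -y, -z); pixel columns grow to the right and rows downward; lengths in m; the calibration is good to about 2 mm. A picture is of the moment at which its call begins. There is no depth.
- ctrl.hand_in(): hands the job in; it is judged then, once.
The state is a dict: "time_s": time; "qpos": joint angles; "joint_vel": joint speeds; "tau": joint torques, N m; "ee_pos": TCP position; "eef_rot": TCP orientation; "force": force on the tool from outside, world axes, zero at the start; "moment": the same for the moment, N m; "grip_width": finger opening in m; "grip_force": force on a finger pad.
Only numpy, scipy, OpenCV 4.12 (cv2) and the standard library are available. Lean on these libraries where they do the work, as an engineer would, in place of code of your own. Each camera call takes 0.05 s, during which the arm holds its last target. There are 200 camera calls.

### The job

The flat grey specimen case rocks, because the stone slab it stands on has lost a corner and one rubber foot hangs in the air. With the fingertips, push the loose wooden wedge along the bench, thin end first, under the hanging foot until the case no longer rocks, yet without jacking it out of level; then press firmly down on the case's top above that foot to test that it stays still, and back away. Do not grip or lift the wedge or the case, do not shove the case along its slab, and leave the other things alone.

Things in the scene. Friction and masses are not known exactly. Their poses are not given: they have to be found in the camera images.
- case: flat grey steel case, 170 (x) x 250 (y) x 55 mm high, on four black square rubber feet 24 x 24 x 12 mm high, centred 67 mm along x and 107 mm along y from the middle; loose, 1.2 to 1.9 kg. Origin: middle of the plane of the feet's undersides, z up; drawer fronts on its -x side. It stands level on three feet; the (-x, +y) foot hangs; 2 to 5 N down above it makes the case rock
- hanging_foot (a point): centre of the underside of the foot that hangs free (case corner -x, +y); the foot's sides are parallel to the case's, 12 mm from this point. Its height above the bench is the gap to fill, 8 to 13 mm
- case_corner_top (a point): point on the flat top of the case straight above the hanging foot, 67 mm above the foot's underside and 18 mm in from both edges of the top: press here
- slab_top (a point): middle of the top face of the fixed pale stone slab under the case, 210 (x) x 290 (y) mm, top 8 to 13 mm above the bench, axes parallel to the case's. The missing corner is a notch at -x, +y: from x = -105 to +20 mm and y = +50 to +145 mm from this point there is bare bench (height 0)
- wedge: loose wooden wedge flat on the bench, 130 mm long (x), 44 mm wide (y), 50 g; origin: centre of its underside. Its +x end is thin (3 mm), points roughly at the hanging foot and is 20 to 45 mm short of it; the top slopes evenly up to 20 mm at the -x end. It slides at under 1 N; the push rises past 4 N within a few mm once the foot bears on the slope, 7 to 15 N shoves the case; it does not slip back
- wedge_thick_end (a point): centre of the upright thick end face (20 mm high, 44 mm wide) of the wedge, 10 mm above the bench: push here along the wedge's +x
- bottle: amber bottle, 70 mm across, 170 mm tall, origin at the centre of its underside; leave alone
- jar: clear jar, 60 mm across, 75 mm tall, origin at the centre of its underside; leave alone
- tray: dark steel tray, 110 x 160 x 40 mm, origin at the centre of its underside; leave alone
- brush: brush 160 mm long lying along its x; leave alone

How it is judged:
On the way, in this order (a step that is already met when the one before it is completed fails the run):
1. the wedge has been pushed under the hanging foot (x of hanging_foot in the frame of wedge between -0.062 and 0.06 m and y of hanging_foot in the frame of wedge between -0.02 and 0.02 m), for 0.1 s.
2. the case is pressed down (over 5 N) with the wedge bearing the foot (over 0.7 N), and stays level within 0.010 rad (contact force between the fingers and case above 5 N and contact force between wedge and case above 0.7 N and angle between case's own z axis and vertical below 0.01 rad), for 0.2 s.
At the end, for the whole second after the job is handed in: the wedge lies under the middle of the hanging foot (foot centre within 20 mm of the wedge's centre line) and touches it snugly (over 0.15 N), the case is level within 0.010 rad (0.6 degrees) with that foot within 15 mm of where it was, both at rest and let go (all of step 1 and angle between case's own z axis and vertical below 0.01 rad and distance of hanging_foot from where it was at the start of the episode below 0.015 m and contact force between wedge and case above 0.15 N and linear speed of each of case, wedge below 0.01 m/s).
It fails at once if the case was shoved more than 12 mm along (distance of case from where it was at the start of the episode above 0.012 m).
It fails at once if the case was tipped or lifted (angle between case's own z axis and vertical above 0.2 rad or height (world z) of case above 0.03 m).
It fails at once if the wedge was lifted or tipped up (height (world z) of wedge above 0.012 m or angle between wedge's own z axis and vertical above 0.25 rad).
It fails at once if a bystander (bottle, jar, tray or brush) was moved more than 20 mm (distance of any of bottle, jar, tray, brush from where it was at the start of the episode above 0.02 m).
It also fails if it takes over 64 s, if anything falls off the work surface, if the arm or the gripper's body presses on something with over 40 N, if the wrist force passes 120 N, or if a joint passes its speed limit or range.

## Working session

There is one attempt and no reset: what is moved stays moved. The work goes in short steps, Python scripts to look and compute and a tool call to move; the robot and the scene stay as the last step left them, time stands still between calls to the robot, and variables do not carry over. Pictures are saved under pics/ and viewed, at most 10 in all, crops included, and the job is handed in when it is done.

Besides the shell and the picture viewer there is one more tool, called after "Emit:" as name(argument=value, ...) on one line, values as JSON. servo_tool: Moves the arm, as the interface text tells. Its arguments: {"type":"object","properties":{"motion":{"type":"array","items":{"type":"array","items":{"type":"number"}}},"squeeze":{"type":"number"}},"required":["motion"]}

```bash
mkdir -p pics
cat > h.py <<'E'
import numpy as np, cv2
from station import ctrl
def snap(n,f):
    c=ctrl.camera(n); cv2.imwrite(f,cv2.cvtColor(c["image"],cv2.COLOR_RGB2BGR))
    np.savez(f+'.npz',**{k:np.array(v) for k,v in c.items()}); return c
def back(c,u,v,z):
    T=np.array(c["camera_from_world"]);R=T[:3,:3];t=T[:3,3]
    o=-R.T@t; d=R.T@np.array([(u-c["cx"])/c["fx"],-(v-c["cy"])/c["fy"],-1]); s=(z-o[2])/d[2]; return o+s*d
def proj(c,p):
    T=np.array(c["camera_from_world"]);q=T[:3,:3]@np.array(p)+T[:3,3]
    return np.array([c["cx"]+c["fx"]*q[0]/-q[2],c["cy"]+c["fy"]*-q[1]/-q[2]])
E
python3 - <<'E'
from h import *
for n in("scene","top"):
    c=snap(n,f"pics/{n}0.png"); print(n,c.keys(),c["fx"],c["cx"],c["cy"],np.round(c["camera_from_world"],3).tolist())
o=ctrl.get_obs();print(o["ee_pos"],o["eef_rot"],o["force"],o["time_s"])
E
```

```text
scene dict_keys(['image', 'fx', 'fy', 'cx', 'cy', 'camera_from_world']) 609.7421643823048 319.86174230352344 238.34215809636 [[-0.081, 0.997, 0.007, 0.104], [-0.668, -0.059, 0.742, 0.347], [0.74, 0.055, 0.67, -1.52], [0.0, 0.0, 0.0, 1.0]]
top dict_keys(['image', 'fx', 'fy', 'cx', 'cy', 'camera_from_world']) 556.0977932459925 310.2670704798767 237.86599690218762 [[0.005, -1.0, 0.012, -0.044], [0.984, 0.007, 0.176, -0.579], [-0.177, 0.011, 0.984, -0.857], [0.0, 0.0, 0.0, 1.0]]
[0.16819843 0.52362421 0.40415365] [-3.14055369e+00 -3.34493563e-05  2.83078385e+00] [ 0.35491999 -0.17523017 -0.35194625] 0.1
```

View pics/top0.png

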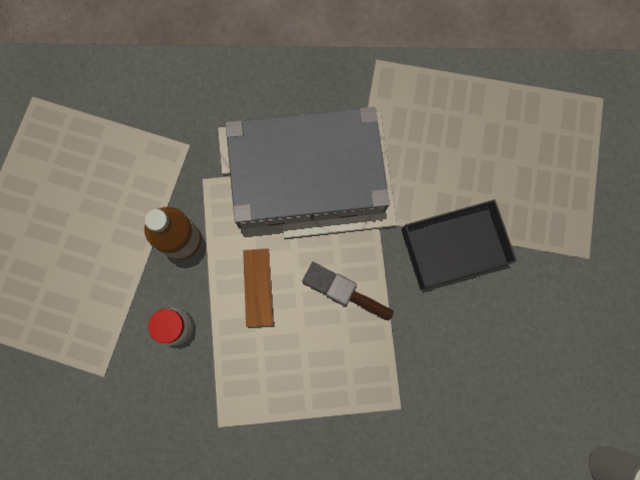

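View pics/scene0.png

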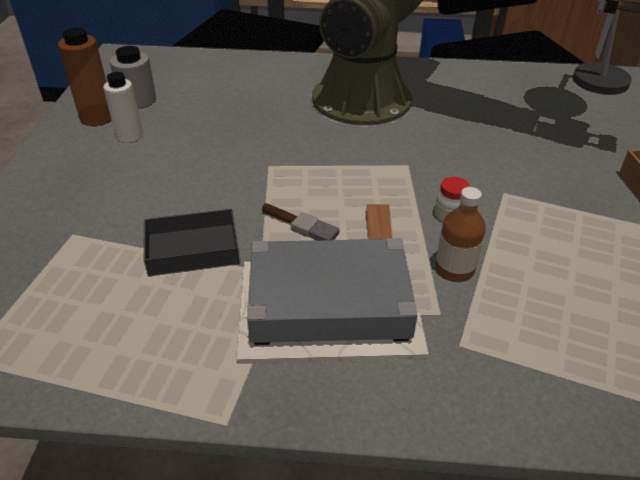

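The top view shows the case at about (308,165), with its hanging corner near (242,212). The wedge spans (244,250) to (272,327) with its thick end at the bottom, and the brush is to the right of it at (310,275). I'll enlarge this area.

Run:
```python
import cv2
a=cv2.imread('pics/top0.png')
x=cv2.resize(a[195:345,210:310],None,fx=5.2,fy=4,interpolation=cv2.INTER_CUBIC) if 0 else cv2.resize(a[195:335,225:345],None,fx=4,fy=4,interpolation=cv2.INTER_CUBIC)
y=cv2.resize(a[95:245,215:405],None,fx=4,fy=4,interpolation=cv2.INTER_CUBIC)
cv2.imwrite('pics/c1.png',cv2.convertScaleAbs(x,alpha=1.5));cv2.imwrite('pics/c2.png',cv2.convertScaleAbs(y,alpha=1.5))
```

```text
(no output)
```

View pics/c1.png

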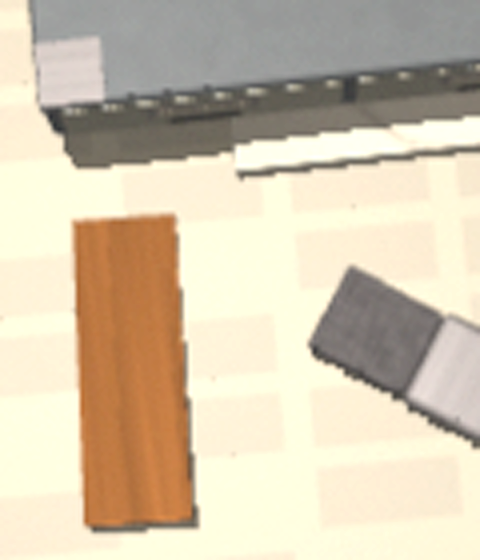

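View pics/c2.png

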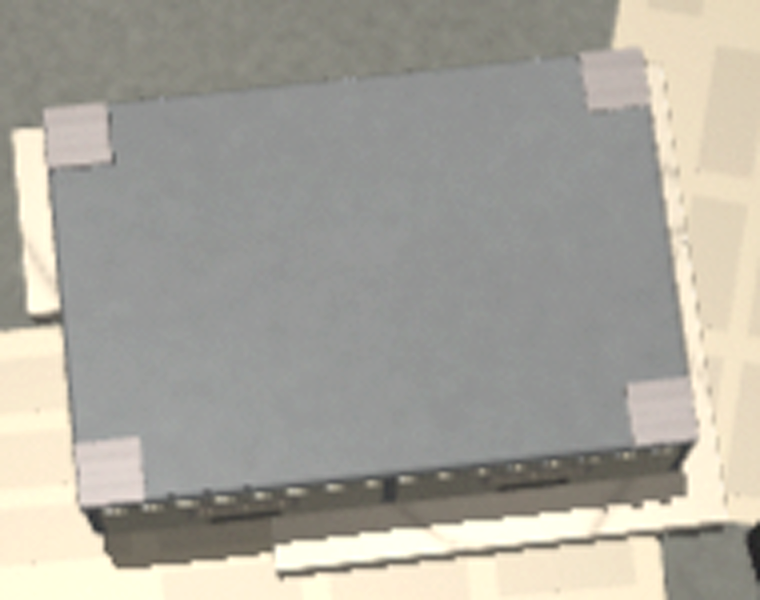

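```bash
cat >> h.py <<'E'
from scipy.optimize import least_squares
def fit(c,px,loc,z=None,x0=(0.6,0.1,0)):
    def f(p):
        cs,s=np.cos(p[2]),np.sin(p[2]); zz=p[3] if z is None else z
        return np.ravel([proj(c,[p[0]+cs*l[0]-s*l[1],p[1]+s*l[0]+cs*l[1],l[2]+zz])-q for l,q in zip(loc,px)])
    r=least_squares(f,list(x0)+([0.0] if z is None else [])); return r.x,np.round(r.fun,2)
def cr(p,ox,oy,s=4): return (np.array(p)+.5)/s-.5+[ox,oy]
E
python3 - <<'E'
from h import *
c=np.load('pics/top0.png.npz'); c={k:c[k] for k in c}
px=cr([[44,108],[643,48],[695,440],[82,506]],215,95)
case=[[.085,.125,.067],[.085,-.125,.067],[-.085,-.125,.067],[-.085,.125,.067]]
for z in (None,.008,.0105,.013): print('case',z,*fit(c,px,case,z))
p,_=fit(c,px,case,.0105)
def tr(p,l): a,b=np.cos(p[2]),np.sin(p[2]); return np.array([p[0]+a*l[0]-b*l[1],p[1]+b*l[0]+a*l[1]])
pw=cr([[74,220],[175,214],[190,520],[85,525]],225,195)
wl=[[.065,.022,.003],[.065,-.022,.003],[-.065,-.022,.02],[-.065,.022,.02]]
w,r=fit(c,pw,wl,0.); print('wedge',w,r,'thick',tr(w,[-.065,0]),'thin',tr(w,[.065,0]))
F=tr(p,[-.067,.107]); print('foot',F)
d=F-w[:2];a=w[2];print('foot in wedge',d@[np.cos(a),np.sin(a)],d@[-np.sin(a),np.cos(a)])
s=np.load('pics/scene0.png.npz'); s={k:s[k] for k in s}
for n,cam in(('top',c),('scene',s)): print(n,[np.round(proj(cam,[*tr(p,l[:2]),.0775]),1).tolist() for l in case],[np.round(proj(cam,[*tr(w,l[:2]),l[2]]),1).tolist() for l in wl])
for n,u,v,z in(('brush',303,283,.01),('jar',165,325,.075),('bottle',157,220,.17)): print(n,back(c,u,v,z))
E
```

```text
case None [ 0.70202222 -0.03376705  0.11609319  0.00220582] [ 0.34 -0.07 -0.44 -0.08  0.32  0.14 -0.22  0.01]
case 0.008 [ 0.70021387 -0.03375845  0.11612237] [-0.19 -0.37  0.01 -0.48  0.88  0.39 -0.7   0.37]
case 0.0105 [ 0.69943383 -0.03375477  0.11613509] [-0.41 -0.5   0.21 -0.66  1.12  0.49 -0.91  0.53]
case 0.013 [ 0.69865391 -0.03375111  0.11614789] [-0.64 -0.64  0.41 -0.83  1.37  0.6  -1.11  0.69]
wedge [0.50378372 0.04703712 0.0726656 ] [-0.14  0.11  0.27 -0.06  0.19 -0.32 -0.32  0.26] thick [0.43895525 0.04231801] thin [0.56861218 0.05175623]
foot [0.62048661 0.0647609 ]
foot in wedge 0.11768168510710925 0.009204174573964033
top [[225.2, 121.1], [375.6, 106.0], [389.5, 205.1], [234.2, 221.7]] [[243.0, 249.7], [268.6, 248.1], [272.3, 324.3], [245.6, 326.1]]
scene [[417.2, 317.2], [245.9, 321.1], [251.5, 242.1], [401.5, 239.3]] [[393.3, 257.4], [368.8, 257.1], [365.9, 204.2], [388.6, 204.4]]
brush [ 0.50986478 -0.02958335  0.01      ]
jar [0.43738279 0.18281636 0.075     ]
bottle [0.58281512 0.178329   0.17      ]
```

Crop 1 shows the wedge's thin end at (74..175, ~217) and its thick end at (85..190, ~522). Crop 2 shows the case-top corners I used. I'll cross-check with the scene camera by overlaying the predictions.

Run:
```python
import cv2
a=cv2.imread('pics/scene0.png')
x=cv2.resize(a[195:345,235:435],None,fx=4,fy=4,interpolation=cv2.INTER_CUBIC)
cv2.imwrite('pics/c3.png',cv2.convertScaleAbs(x,alpha=1.5))
```

```text
(no output)
```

View pics/c3.png

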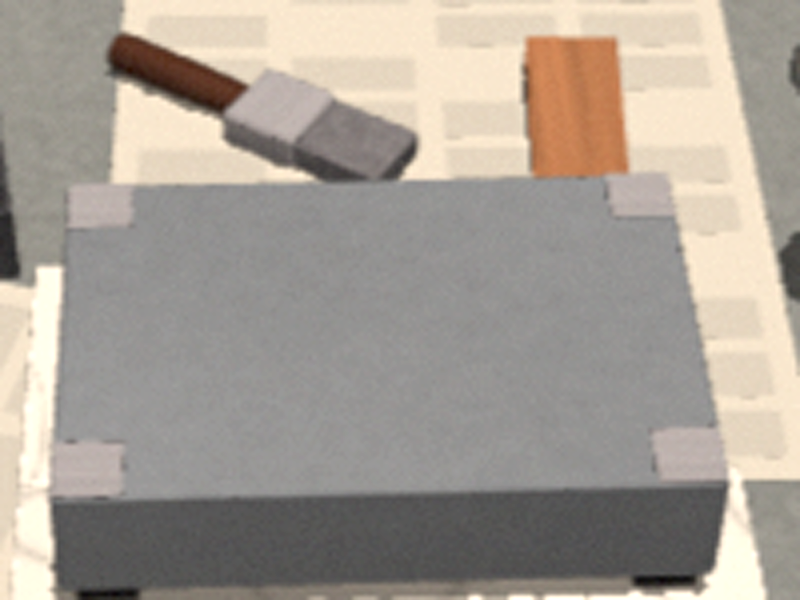

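The scene overlay agrees to within about 1–2 px. The plan is to push with shut fingers, closing axis along the push so the gripper body stays clear of the bottle. First I move above the spot behind the thick end.

Emit:
servo_tool(motion=[[1,5.9,-12.1,0,-10],[1,11.9,-24.3,0,-20],[1,17.8,-36.5,0,-30],[1,23.4,-48.8,0,-40],[1,23.4,-48.8,0,-50],[1,23.4,-48.8,0,-60],[1,23.4,-48.8,0,-68],[1,23.4,-48.8,0,-68],[1,23.4,-48.8,0,-68],[1,23.4,-48.8,0,-68],[1,23.4,-48.8,0,-68],[1,23.4,-48.8,0,-68],[1,23.4,-48.8,0,-68]], squeeze=40)

```text
time_s: 1.72
ee_pos: [0.402, 0.0364, 0.4047]
eef_rot: [3.142, -0.0, 1.645]
force: [-0.4, 1.0, 0.4]
grip_width: 0.0007
grip_force: 0.0
```

Emit:
servo_tool(motion=[[1,0,0,-5,0],[1,0,0,-10,0],[1,0,0,-15,0],[1,0,0,-18,0],[1,0,0,-19.3,0],[1,0,0,-19.7,0],[1,0,0,-19.7,0],[1,0,0,-19.7,0]])

```text
time_s: 2.72
ee_pos: [0.4025, 0.0357, 0.2085]
eef_rot: [3.14, 0.0, 1.644]
force: [-0.1, 0.6, 0.6]
grip_width: 0.0004
grip_force: 0.0
```

Run:
```python
from h import *
c=snap('top','pics/t1.png');s=snap('scene','pics/s1.png')
b=lambda i:cv2.cvtColor(i,cv2.COLOR_RGB2BGR)
x=cv2.resize(b(s["image"])[160:300,300:500],None,fx=4,fy=4,interpolation=cv2.INTER_CUBIC)
cv2.imwrite('pics/c4.png',cv2.convertScaleAbs(x,alpha=1.5))
print(ctrl.get_obs()["force"],ctrl.get_obs()["ee_pos"])
```

```text
[-0.46273573  0.4057083  -0.62644194] [0.40235775 0.03564351 0.20827134]
```

View pics/c4.png

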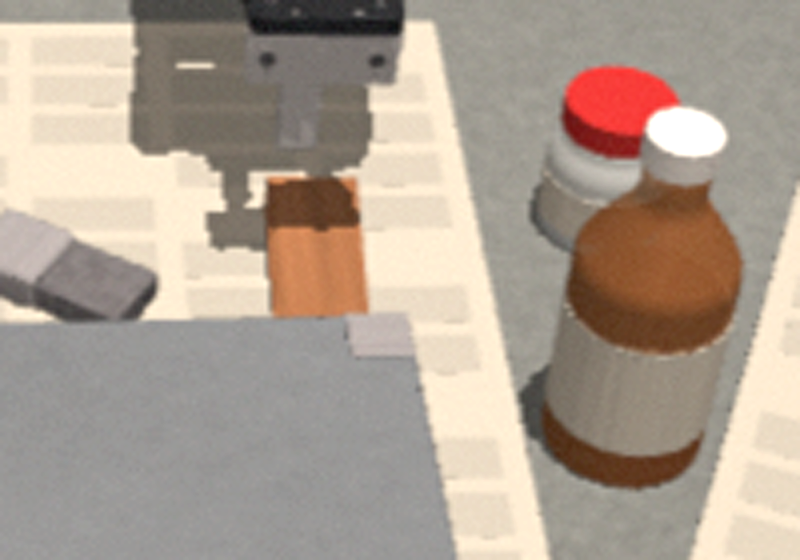

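The finger pair stands about 24 mm behind the thick end, roughly 4 mm to its -y side. In the crop the fingertip is at (300,145) and the wedge end at (312,180). Next I approach, then push slightly to +y.

Emit:
servo_tool(motion=[[1,0.8,0.06,-0.1,0],[1,1.6,0.12,-0.1,0],[1,2.2,0.16,-0.1,0],[1,2.8,0.24,-0.1,0],[1,3.4,0.34,-0.1,0],[1,4.0,0.44,-0.1,0],[1,4.6,0.54,-0.1,0],[1,5.2,0.64,-0.1,0],[1,5.8,0.74,-0.1,0],[1,6.4,0.84,-0.1,0],[1,7.0,0.94,-0.1,0],[1,7.4,1.0,-0.1,0],[1,7.4,1.0,-0.1,0],[1,7.4,1.0,-0.1,0]])

```text
time_s: 4.58
ee_pos: [0.4761, 0.0456, 0.2066]
eef_rot: [-3.141, -0.0, 1.644]
force: [-0.4, -0.8, 0.5]
grip_width: 0.0003
grip_force: 0.0
```

Run:
```python
from h import *
c=snap('top','pics/t2.png');s=snap('scene','pics/s2.png')
b=lambda i:cv2.cvtColor(i,cv2.COLOR_RGB2BGR)
x=cv2.resize(b(c["image"])[170:340,180:300],None,fx=3,fy=3,interpolation=cv2.INTER_CUBIC)
y=cv2.resize(b(s["image"])[170:340,300:440],None,fx=3,fy=3,interpolation=cv2.INTER_CUBIC)
cv2.imwrite('pics/c5.png',cv2.convertScaleAbs(np.hstack([x,y]),alpha=1.5))
```

```text
(no output)
```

View pics/c5.png

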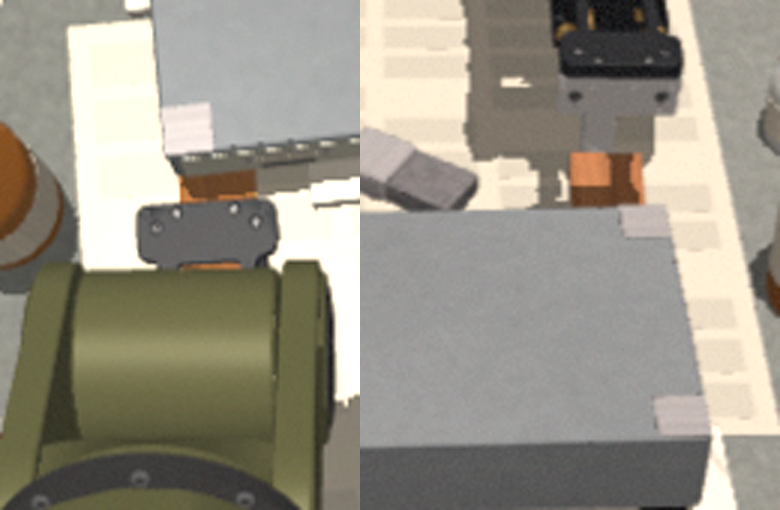

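The wedge is now just under the case edge and moves with the fingers. In the scene half of the crop its thick end is at 571–643, row 152. In the top half its front part is at 180–257, row 185. I'll check its pose.

Run:
```python
from h import *
L=lambda f:(lambda n:{k:n[k] for k in n})(np.load(f))
c=L('pics/t2.png.npz');s=L('pics/s2.png.npz')
f=lambda x,y,ox,oy:((x+.5)/3-.5+ox,(y+.5)/3-.5+oy)
for x in(571-360,643-360): print('thick',back(s,*f(x,152,300,170),.02))
for x in(180,257): print('front',back(c,*f(x,185,180,170),.0065))
```

```text
thick [0.48812203 0.02928404 0.02      ]
thick [0.48411769 0.07417384 0.02      ]
front [0.59841963 0.07984278 0.0065    ]
front [0.59873527 0.03579396 0.0065    ]
```

Emit:
servo_tool(motion=[[1,0.6,0.1,0,0],[1,1.2,0.2,0,0],[1,1.8,0.3,0,0],[1,2.3,0.38,0,0],[1,2.3,0.38,0,0],[1,2.3,0.38,0,0]])

```text
time_s: 5.42
ee_pos: [0.4991, 0.0494, 0.2066]
eef_rot: [-3.141, -0.0, 1.644]
force: [0.4, -0.2, -0.4]
grip_width: 0.0004
grip_force: 0.0
```

Emit:
servo_tool(motion=[[1,0.1,0.015,0,0],[1,0.2,0.03,0,0],[1,0.3,0.05,0,0],[1,0.4,0.065,0,0],[1,0.4,0.065,0,0],[1,0.4,0.065,0,0]])

```text
time_s: 6.18
ee_pos: [0.5032, 0.0501, 0.2066]
eef_rot: [3.142, -0.0, 1.644]
force: [0.2, -0.1, -0.2]
grip_width: 0.0003
grip_force: 0.0
```

Emit:
servo_tool(motion=[[1,0.1,0.015,0,0],[1,0.2,0.03,0,0],[1,0.3,0.05,0,0],[1,0.3,0.05,0,0],[1,0.3,0.05,0,0]])

```text
time_s: 6.8
ee_pos: [0.5062, 0.0506, 0.2066]
eef_rot: [-3.142, -0.0, 1.644]
force: [0.1, 0.1, 0.3]
grip_width: 0.0007
grip_force: 0.0
```

Emit:
servo_tool(motion=[[1,0.1,0.015,0,0],[1,0.2,0.03,0,0],[1,0.2,0.03,0,0],[1,0.2,0.03,0,0]])

```text
time_s: 7.3
ee_pos: [0.5082, 0.0509, 0.2066]
eef_rot: [-3.142, -0.0, 1.644]
force: [0.2, 0.5, -0.6]
grip_width: 0.0007
grip_force: 0.0
```

Emit:
servo_tool(motion=[[1,0.1,0.015,0,0],[1,0.2,0.03,0,0],[1,0.2,0.03,0,0],[1,0.2,0.03,0,0]])

```text
time_s: 7.8
ee_pos: [0.5102, 0.0512, 0.2067]
eef_rot: [3.142, 0.0, 1.644]
force: [-0.1, 0.2, 0.1]
grip_width: 0.0005
grip_force: 0.0
```

Emit:
servo_tool(motion=[[1,0.1,0.015,0,0],[1,0.2,0.03,0,0],[1,0.2,0.03,0,0],[1,0.2,0.03,0,0]])

```text
time_s: 8.3
ee_pos: [0.5122, 0.0515, 0.2067]
eef_rot: [3.141, -0.0, 1.644]
force: [0.0, -0.5, -0.2]
grip_width: 0.0007
grip_force: 0.0
```

Emit:
servo_tool(motion=[[1,0.1,0.015,0,0],[1,0.2,0.03,0,0],[1,0.2,0.03,0,0],[1,0.2,0.03,0,0]])

```text
time_s: 8.8
ee_pos: [0.5142, 0.0518, 0.2066]
eef_rot: [-3.142, -0.0, 1.644]
force: [0.1, 1.0, -0.0]
grip_width: 0.0003
grip_force: 0.0
```

Emit:
servo_tool(motion=[[1,0.1,0.015,0,0],[1,0.2,0.03,0,0],[1,0.2,0.03,0,0],[1,0.2,0.03,0,0]])

```text
time_s: 9.3
ee_pos: [0.5162, 0.0521, 0.2067]
eef_rot: [3.142, -0.0, 1.644]
force: [1.1, 0.2, 0.2]
grip_width: 0.0002
grip_force: 0.0
```

Emit:
servo_tool(motion=[[1,0.1,0.015,0,0],[1,0.2,0.03,0,0],[1,0.2,0.03,0,0],[1,0.2,0.03,0,0]])

```text
time_s: 9.8
ee_pos: [0.5182, 0.0524, 0.2066]
eef_rot: [3.142, 0.0, 1.644]
force: [0.6, -0.2, 0.3]
grip_width: 0.0003
grip_force: 0.0
```

Emit:
servo_tool(motion=[[1,0.1,0.015,0,0],[1,0.2,0.03,0,0],[1,0.2,0.03,0,0],[1,0.2,0.03,0,0]])

```text
time_s: 10.3
ee_pos: [0.5202, 0.0527, 0.2066]
eef_rot: [3.142, 0.0, 1.644]
force: [0.5, 0.2, -1.2]
grip_width: 0.0004
grip_force: 0.0
```

Emit:
servo_tool(motion=[[1,0.1,0.015,0,0],[1,0.2,0.03,0,0],[1,0.2,0.03,0,0],[1,0.2,0.03,0,0]])

```text
time_s: 10.8
ee_pos: [0.5222, 0.053, 0.2066]
eef_rot: [3.142, -0.0, 1.644]
force: [-0.1, -0.2, -0.8]
grip_width: 0.0002
grip_force: 0.0
```

Emit:
servo_tool(motion=[[1,0.1,0.015,0,0],[1,0.2,0.03,0,0],[1,0.2,0.03,0,0],[1,0.2,0.03,0,0]])

```text
time_s: 11.3
ee_pos: [0.5242, 0.0533, 0.2066]
eef_rot: [3.142, -0.0, 1.644]
force: [0.3, -0.3, 0.2]
grip_width: 0.0004
grip_force: 0.0
```

Emit:
servo_tool(motion=[[1,0.1,0.015,0,0],[1,0.2,0.03,0,0],[1,0.2,0.03,0,0],[1,0.2,0.03,0,0]])

```text
time_s: 11.8
ee_pos: [0.5262, 0.0536, 0.2066]
eef_rot: [3.142, 0.0, 1.644]
force: [0.5, -0.9, -0.8]
grip_width: 0.0006
grip_force: 0.0
```

Run:
```python
from h import *
c=snap('top','pics/t3.png');s=snap('scene','pics/s3.png')
b=lambda i:cv2.cvtColor(i,cv2.COLOR_RGB2BGR)
x=cv2.resize(b(c["image"])[170:300,210:310],None,fx=4,fy=4,interpolation=cv2.INTER_CUBIC)
y=cv2.resize(b(s["image"])[190:320,330:430],None,fx=4,fy=4,interpolation=cv2.INTER_CUBIC)
cv2.imwrite('pics/c6.png',cv2.convertScaleAbs(np.hstack([x,y])[:,:800],alpha=1.5))
```

```text
(no output)
```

View pics/c6.png

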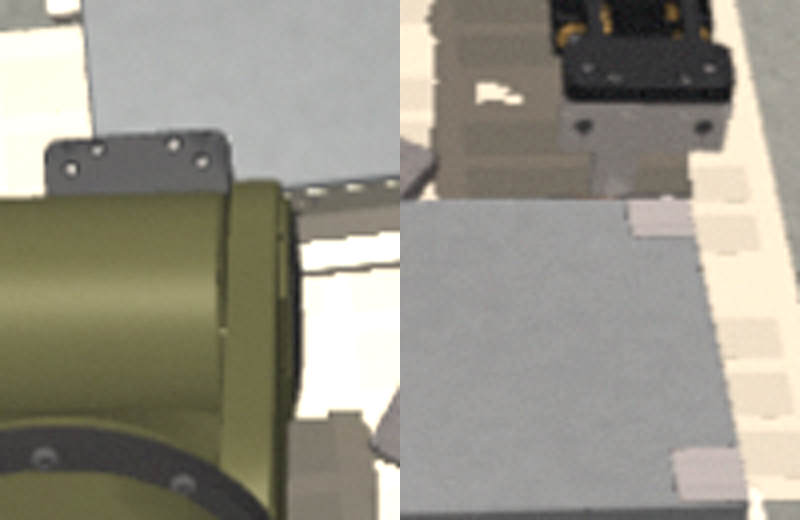

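The wedge is hidden behind the case, as expected, and the case hasn't visibly moved: its corner in the scene half is still at about (693,200). The force doesn't show contact yet, so I continue in small steps.

Emit:
servo_tool(motion=[[1,0.1,0.01,0,0],[1,0.2,0.02,0,0],[1,0.2,0.02,0,0],[1,0.2,0.02,0,0]])

```text
time_s: 12.4
ee_pos: [0.5282, 0.0538, 0.2067]
eef_rot: [3.142, -0.0, 1.644]
force: [-0.2, 0.5, 0.1]
grip_width: 0.0004
grip_force: 0.0
```

Emit:
servo_tool(motion=[[1,0.1,0.01,0,0],[1,0.2,0.02,0,0],[1,0.2,0.02,0,0],[1,0.2,0.02,0,0]])

```text
time_s: 12.9
ee_pos: [0.5302, 0.054, 0.2066]
eef_rot: [3.142, 0.0, 1.644]
force: [-0.2, 0.6, 0.9]
grip_width: 0.0
grip_force: 0.0
```

Emit:
servo_tool(motion=[[1,0.1,0.01,0,0],[1,0.2,0.02,0,0],[1,0.2,0.02,0,0],[1,0.2,0.02,0,0]])

```text
time_s: 13.4
ee_pos: [0.5322, 0.0542, 0.2066]
eef_rot: [3.142, -0.0, 1.644]
force: [0.9, -0.2, -0.5]
grip_width: 0.0006
grip_force: 0.0
```

Emit:
servo_tool(motion=[[1,0.1,0.01,0,0],[1,0.2,0.02,0,0],[1,0.2,0.02,0,0],[1,0.2,0.02,0,0]])

```text
time_s: 13.9
ee_pos: [0.5342, 0.0544, 0.2067]
eef_rot: [3.142, -0.0, 1.644]
force: [0.1, -0.4, 0.1]
grip_width: 0.0003
grip_force: 0.0
```

Emit:
servo_tool(motion=[[1,0.1,0.01,0,0],[1,0.2,0.02,0,0],[1,0.2,0.02,0,0],[1,0.2,0.02,0,0]])

```text
time_s: 14.4
ee_pos: [0.5362, 0.0546, 0.2066]
eef_rot: [3.142, 0.0, 1.644]
force: [-0.3, -0.6, 0.7]
grip_width: 0.0007
grip_force: 0.0
```

Emit:
servo_tool(motion=[[1,0.1,0.01,0,0],[1,0.2,0.02,0,0],[1,0.2,0.02,0,0],[1,0.2,0.02,0,0]])

```text
time_s: 14.9
ee_pos: [0.5382, 0.0548, 0.2066]
eef_rot: [-3.142, 0.0, 1.644]
force: [-1.0, -0.3, 0.4]
grip_width: 0.0006
grip_force: 0.7
```

Emit:
servo_tool(motion=[[1,0.1,0.01,0,0],[1,0.2,0.02,0,0],[1,0.2,0.02,0,0],[1,0.2,0.02,0,0]])

```text
time_s: 15.4
ee_pos: [0.5398, 0.055, 0.2066]
eef_rot: [-3.139, 0.0, 1.644]
force: [-9.2, -1.1, 6.3]
grip_width: 0.0006
grip_force: 4.4
```

Contact: about 9 N, and the foot now bears on the slope. I back off, rise and go above the corner.

Emit:
servo_tool(motion=[[1,-0.5,-0.04,0,0],[1,-1.5,-0.1,0,0],[1,-3,-0.2,0,0],[1,-3,-0.2,0,0],[1,-3,-0.2,4,0],[1,-3,-0.2,9,0],[1,-3,-0.2,10.4,0],[1,-3,-0.2,10.4,0],[1,-3,-0.2,10.4,0]])

```text
time_s: 16.52
ee_pos: [0.51, 0.053, 0.3091]
eef_rot: [-3.139, -0.0, 1.644]
force: [-0.4, -0.6, -0.5]
grip_width: 0.0008
grip_force: 0.0
```

Run:
```python
from h import *
c=snap('top','pics/t4.png');s=snap('scene','pics/s4.png')
b=lambda i:cv2.cvtColor(i,cv2.COLOR_RGB2BGR)
a=cv2.imread('pics/scene0.png'); n=b(s["image"])
z=lambda i:cv2.resize(i[225:345,230:430],None,fx=4,fy=2.4*4/3.2/1,interpolation=cv2.INTER_CUBIC)[:290]
cv2.imwrite('pics/c7.png',cv2.convertScaleAbs(np.vstack([z(a),z(n)]),alpha=1.5))
# subpixel shift of case region between the first and the current scene image
g=lambda i:cv2.cvtColor(i,cv2.COLOR_BGR2GRAY).astype(np.float32)
for y0,y1,x0,x1 in((300,350,240,275),(300,350,390,425),(232,262,243,275),(232,262,385,415)):
    print(cv2.phaseCorrelate(g(a)[y0:y1,x0:x1],g(n)[y0:y1,x0:x1],cv2.createHanningWindow((x1-x0,y1-y0),cv2.CV_32F)))
o=ctrl.get_obs();print(o["force"],o["ee_pos"])
```

```text
((0.0026868324613751327, 0.023765825155532383), 0.9907918797598945)
((-0.039605284540247254, 0.18284396248751733), 1.0738082684410943)
((0.11894555222413317, -0.1626569005764722), 0.9699049696326256)
((0.13133413318701237, 0.20056229712770168), 0.893264807065328)
[ 1.43700869 -0.46603221  0.9766301 ] [0.51010668 0.05297129 0.30927783]
```

View pics/c7.png

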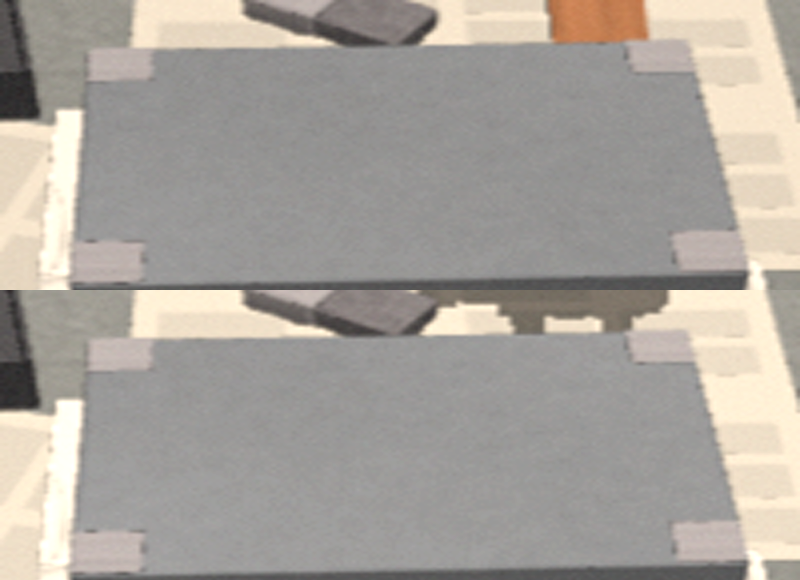

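The case hasn't moved by more than about 0.2 px. Next I go above the corner and press.

Emit:
servo_tool(motion=[[1,4,0.4,0,0],[1,8,0.8,0,0],[1,11,1.2,0,0],[1,11,1.2,0,0],[1,11,1.2,-1,0],[1,11,1.2,-2,0],[1,11,1.2,-2.5,0],[1,11,1.2,-2.5,0],[1,11,1.2,-2.5,0]])

```text
time_s: 17.75
ee_pos: [0.6202, 0.065, 0.286]
eef_rot: [3.141, 0.0, 1.644]
force: [0.2, 0.3, -0.1]
grip_width: 0.0005
grip_force: 0.0
```

Emit:
servo_tool(motion=[[1,0,0,-0.1,0],[1,0,0,-0.2,0],[1,0,0,-0.2,0],[1,0,0,-0.2,0]])

```text
time_s: 18.25
ee_pos: [0.6202, 0.065, 0.2837]
eef_rot: [3.142, 0.0, 1.644]
force: [0.1, -0.2, 1.1]
grip_width: 0.0002
grip_force: 0.0
```

Emit:
servo_tool(motion=[[1,0,0,-0.1,0],[1,0,0,-0.2,0],[1,0,0,-0.2,0],[1,0,0,-0.2,0]])

```text
time_s: 18.75
ee_pos: [0.6202, 0.065, 0.2816]
eef_rot: [-3.142, 0.0, 1.644]
force: [0.2, 1.1, -0.5]
grip_width: 0.0001
grip_force: 0.0
```

Emit:
servo_tool(motion=[[1,0,0,-0.1,0],[1,0,0,-0.1,0],[1,0,0,-0.1,0]])

```text
time_s: 19.12
ee_pos: [0.6202, 0.065, 0.2806]
eef_rot: [-3.142, -0.0, 1.644]
force: [-0.0, -0.3, 0.7]
grip_width: 0.0005
grip_force: 0.0
```

Emit:
servo_tool(motion=[[1,0,0,-0.1,0],[1,0,0,-0.1,0],[1,0,0,-0.1,0]])

```text
time_s: 19.5
ee_pos: [0.6202, 0.065, 0.2797]
eef_rot: [3.142, -0.0, 1.644]
force: [-0.2, -0.7, -0.3]
grip_width: 0.0004
grip_force: 0.0
```

Emit:
servo_tool(motion=[[1,0,0,-0.1,0],[1,0,0,-0.1,0],[1,0,0,-0.1,0]])

```text
time_s: 19.88
ee_pos: [0.6202, 0.065, 0.2789]
eef_rot: [3.141, 0.0, 1.644]
force: [-1.6, 0.1, 3.6]
grip_width: 0.0006
grip_force: 1.8
```

Emit:
servo_tool(motion=[[1,0,0,-0.05,0],[1,0,0,-0.1,0],[1,0,0,-0.1,0],[1,0,0,-0.1,0]])

```text
time_s: 20.38
ee_pos: [0.6202, 0.065, 0.2788]
eef_rot: [3.141, 0.0, 1.644]
force: [-5.6, -1.3, 11.1]
grip_width: 0.0004
grip_force: 6.2
```

The corner is solid: 11 N moves it only about 0.1 mm. I hold briefly, then raise.

Emit:
servo_tool(motion=[[1,0,0,-0.03,0],[1,0,0,-0.03,0],[1,0,0,-0.03,0],[1,0,0,-0.03,0],[1,0,0,-0.03,0]])

```text
time_s: 21.0
ee_pos: [0.6202, 0.065, 0.2788]
eef_rot: [3.141, 0.0, 1.644]
force: [-6.8, -1.0, 14.9]
grip_width: 0.0003
grip_force: 7.4
```

Emit:
servo_tool(motion=[[1,0,0,0.3,0],[1,0,0,1,0],[1,0,0,3,0],[1,0,0,7,0],[1,0,0,12,0],[1,-5,0,12,0],[1,-10,0,12,0],[1,-15,0,12,0],[1,-20,0,12,0],[1,-22,0,12,0],[1,-22,0,12,0],[1,-22,0,12,0]])

```text
time_s: 22.5
ee_pos: [0.4009, 0.065, 0.3976]
eef_rot: [3.141, 0.0, 1.644]
force: [0.6, 0.2, 0.2]
grip_width: 0.0007
grip_force: 0.0
```

Run:
```python
from h import *
s=snap('scene','pics/s5.png');c=snap('top','pics/t5.png')
b=lambda i:cv2.cvtColor(i,cv2.COLOR_RGB2BGR)
a=cv2.imread('pics/scene0.png'); n=b(s["image"])
g=lambda i:cv2.cvtColor(i,cv2.COLOR_BGR2GRAY).astype(np.float32)
for y0,y1,x0,x1 in((300,350,240,275),(300,350,390,425),(232,262,243,275),(232,262,385,415)):
    print(np.round(cv2.phaseCorrelate(g(a)[y0:y1,x0:x1],g(n)[y0:y1,x0:x1],cv2.createHanningWindow((x1-x0,y1-y0),cv2.CV_32F))[0],2))
cv2.imwrite('pics/c8.png',cv2.convertScaleAbs(cv2.resize(b(c["image"])[170:300,200:330],None,fx=4,fy=4,interpolation=cv2.INTER_CUBIC),alpha=1.5))
print(ctrl.get_obs()["time_s"])
```

```text
[-0.02 -0.07]
[-0.05  0.15]
[-0.13 -0.13]
[-0.18  0.22]
22.6
```

View pics/c8.png

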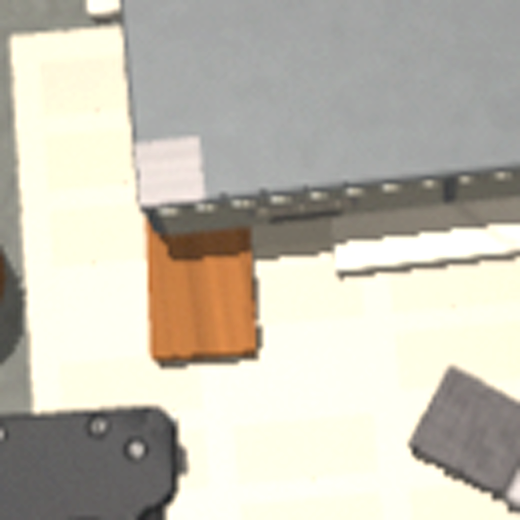

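The wedge sits under the corner, with its thick end at about (153..256, 355) in the crop. I'll check the numbers and then hand in if they're good.

Run:
```python
from h import *
n=np.load('pics/t5.png.npz');c={k:n[k] for k in n}
a=back(c,*cr([153,358],200,170),.02)[:2];b=back(c,*cr([256,352],200,170),.02)[:2]
m=(a+b)/2;e=(a-b)/np.linalg.norm(a-b);x=np.array([e[1],-e[0]]);d=np.array([.6205,.0648])-m
X,Y=d@x-.065,d@e
print(m,np.arctan2(x[1],x[0]),'foot in wedge',X,Y)
if abs(Y)<.013 and abs(X)<.03: print(ctrl.hand_in())
```

```text
[0.54976737 0.05839913] 0.06542320412404484 foot in wedge 0.005999772110005505 0.0017629228591303741
the job is handed in; nothing more can be done
None
```

I pushed the wedge under the hanging foot until the push force rose to 9 N. The foot centre is about 2 mm off the wedge's centre line, the case did not visibly move or tilt, and the corner held under a 15 N press. The job is handed in, but no verdict came back.

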